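Hold a bag clip open astride a recipe card

TASK

Take the spring bag clip off its steel storage rail by squeezing its two thumb plates, carry it to the wider of the two recipe cards standing in wooden blocks, and lower its gaping jaws over the middle of that card's top edge, one jaw on each side, the jaw lips about 15 mm below the edge and nothing touching the card, so that a note can be slipped in beside it. Leave both card stands where they are. Finish while still holding the clip squeezed well open there: do not let it close and do not let go.

Things in the scene. Friction and masses are not known exactly. Their poses are not given: they have to be found in the camera images.
- clip_center (a point): Centre of the grey plastic spring bag clip (70 g), on its hinge pin (dark, steel coil). Axes: z up to the thumb plates, y along the pin (56 mm), x the way the halves open; they mirror at x = 0. It starts upright astride the steel rail, pin resting on the rail's top. The jaws, 56 mm wide along y, hang 34 mm below the pin and clamp the rail
- jaw_a_lip (a point): Middle of the inner edge of the lip of the clip's jaw on the clip's +x side; it lies 31 mm below the pin when shut (the lip itself is 6 mm high, centred here) and moves outward by up to 11 mm
- jaw_b_lip (a point): The same on the other jaw, the clip's -x side
- jaw_a (a joint): Opening of each jaw of the clip (both turn equally, in opposite senses), rad: 0 shut (lips 1 mm apart), about 0.05 clamping the rail, 0.24 lips 16 mm apart, 0.36 the stop, lips 23 mm apart
- clip: The whole clip, origin and axes as clip_center. Over the pin two thumb plates (34 mm wide along y) splay in a V: outside width 25 mm at 4 mm above the pin, 51 mm at 34 mm above it. Squeezed along x they open the jaws (4 N at first, 9 N at the end); at the stop they are upright, parallel, 23 mm wide outside, from 8 to 40 mm above the pin. Released, the clip springs shut
- rail_top (a point): Middle of the top edge of the storage rail: an upright steel strip 4 mm thick (along its x) and 120 mm long (along its y), top 70 mm above the worktop, on a fixed wooden foot 75 x 150 x 18 mm. The clip sits somewhere along it, within 20 mm of the middle
- wide_card_edge (a point): Middle of the top edge of the wider recipe card: stiff, 130 mm wide along y, 3 mm thick along x, z up, top 110 mm above the worktop; it stands fast in a loose wooden block 60 x 90 x 26 mm (0.6 kg)
- wide_card: The wider card with its wooden block; origin at the centre of the block's underside, 110 mm below the card's top edge, same axes
- narrow_card_edge (a point): Middle of the top edge of the other card, 65 mm wide, otherwise just like the wide one and its block; to be left alone. Which card stands nearer to the rail changes

How it is judged:
By the outcome, as a careful person would: the job done as asked, in the order asked, and still so for the second after the job is handed in, while the arm keeps its last pose, push and grip.
It also fails if it takes over 38 s, if anything falls off the work surface, if the arm or the gripper's body presses on something with over 40 N, if the wrist force passes 120 N, or if a joint passes its speed limit or range.

ROBOT

A 6-joint arm with a two-finger parallel gripper is mounted at the origin on a cart in front of the work surface, level with it; the furniture and walls round the work are solid. World frame = base frame: x ahead of the robot, y to its left, z up, the work surface at z = 0. Lengths are in m, angles in rad, forces in N, time in s.
With the tool pointing down it reaches from about 0.325 to 0.9 m from the base axis. Payload 6.1 kg.
Tool frame: the origin (TCP) lies midway between the tips of the shut fingers; the grasp point (between the pads) lies 19 mm behind it (r.pinch_z is the distance from the TCP to the grasp point, in m); z points along the fingers, y is the direction in which the jaws open and shut (so a half turn about z gives the same grasp; the last joint's range is limited). The gripper opens to 85 mm and grips with 20 to 120 N. Pads are 22 mm wide; open, the fingers measure 114 mm over their backs; the gripper's body (76 mm by 85 mm) begins 54 mm behind the grasp point. The pads swing forward as they close: fully open they stand 13 mm farther back than shut.
Start: joints at [-1.283, 0.22, 1.526, -0, 1.395, -0.126], TCP at [0.251, -0.572, 0.193] pointing down, gripper open.
Joint ranges: [-2.98, 2.98], [-0.91, 2.08], [0.09, 2.57], [-1.24, 4.39], [0.2, 2.65], [-2.68, 2.68]. Speed limits (rad/s): [2.57, 2.57, 3.01, 3.14, 3.14, 3.14].

INTERFACE

Orientations are given as a unit quaternion [w, x, y, z].
In Python, from rig import r gives the robot as it stands.
- The arm moves only by the shell command python3 -m crank 'ROWS' [FORCE]. ROWS is JSON, a list of rows, each a list of 5 numbers: the closure, from 0 (fully open) to 1 (shut), then the shift along the tool's x, y, z in mm, then the turn about the tool's z in units of 5 degrees (1.0 is 5 degrees). A call has 1 to 8 rows; each row is the pose to reach, as a shift and turn from the pose commanded when the call began, along the tool's axes at that moment; what a row does not reach only later rows make up. A row lasts 1/12 s, in which the tool goes at most 41.7 mm and 7.16 degrees, less where a joint would pass 70% of its speed; a pose out of reach is approached as far as the arm can. A call with a gripper value outside its range is refused whole. The fingers move at their own pace and stop on an object; FORCE is the grip in N (left out, the last holds). Time passes only in rows, so rows that repeat a pose let the fingers close. It gives the time, the measured TCP pose, the force and the opening at its end, in the units of the state.
- r.get_state(): the state, without advancing time (a new reading comes with each control period).
- r.camera(name): name is "scene" or "top" or "wrist"; returns a dict with "frame" (420x560x3 uint8, red, green, blue), "fovy" (degrees; the focal length in pixels is half the picture's height over the tangent of half this angle, whatever the lens; pixels are square), "cx", "cy" (the principal point, pixels), "rvec" (rotation vector, rad) and "tvec" (3), from world to camera coordinates, as OpenCV has them; the wrist camera has in their place "tool_from_camera" (4x4, takes a point from camera to tool coordinates, whose origin is the TCP and whose axes are the flange's). Camera axes: x right, y down, z forward; pixel columns grow to the right and rows downward; lengths in m; the calibration is good to about 2 mm. A picture is of the moment at which its call begins: read the wrist's pose just before it. There is no depth.
- r.job_done(): hands the job in, once; it reports no verdict.
Trained networks look in a picture, given as the dict that the camera call returned (one of the last four; its "shot" number tells which), for a name from the list of things; names that differ only in an ending like _2 or _b are one class to them, and where a whole thing is asked for, a point or a joint stands for the part that bears it (a point fixed in the world has none). Each returns a list of dicts, best first, with "score" (0 to 1); they miss things now and then, are a little off and sometimes report something else, mostly with a low value. They report only what shows in the picture. A call takes as long as a camera call.
- r.recognise(label, picture): "box" ([left, top, width, height] in pixels, round what is visible of it).
- r.mark_of(label, picture): "point" ([column, row] in pixels: a listed point, or the origin of a listed thing).
The state is a dict: "clock": time; "joint_pos": joint angles; "joint_velocities": joint speeds; "tau": joint torques, N m; "tcp_pos": TCP position; "eef_rot": TCP orientation; "wrist_force": force on the tool from outside, world axes, zero at the start; "ft_torque": the same for the moment, N m; "finger_gap": opening from 0.0 (shut) to 1.0 (fully open).
Only numpy, scipy, OpenCV 4.12 (cv2) and the standard library are available. Lean on these libraries where they do the work, as an engineer would, in place of code of your own. Each camera call takes 0.05 s, during which the arm holds its last target. There are 200 camera calls.

## Working session

There is one attempt and no reset: what is moved stays moved. The work goes in short steps, Python scripts to look and compute and a shell command to move; the robot and the scene stay as the last step left them, time stands still between calls to the robot, and variables do not carry over. Pictures are saved under pics/ and viewed, about 8 in all and at most 12, crops included, and the job is handed in when it is done.

```bash
mkdir -p pics; cat > h.py <<'E'
import numpy as np, cv2
from rig import r
from scipy.spatial.transform import Rotation as R
def K(p):
    f=p["frame"].shape[0]/2/np.tan(np.radians(p["fovy"])/2)
    return np.array([[f,0,p["cx"]],[0,f,p["cy"]],[0,0,1]])
def toolT(s):
    q=s["eef_rot"]; T=np.eye(4); T[:3,:3]=R.from_quat([q[1],q[2],q[3],q[0]]).as_matrix(); T[:3,3]=s["tcp_pos"]; return T
def extr(p,s=None):
    "4x4 world from camera"
    if "tool_from_camera" in p: return toolT(s)@np.array(p["tool_from_camera"])
    T=np.eye(4); T[:3,:3]=cv2.Rodrigues(np.array(p["rvec"],float))[0]; T[:3,3]=np.ravel(p["tvec"]); return np.linalg.inv(T)
def onz(p,uv,z,s=None):
    T=extr(p,s); d=T[:3,:3]@np.linalg.inv(K(p))@[uv[0],uv[1],1]; o=T[:3,3]; return o+d*(z-o[2])/d[2]
def proj(p,X,s=None):
    T=np.linalg.inv(extr(p,s)); c=T[:3,:3]@np.asarray(X)+T[:3,3]; u=K(p)@c; return u[:2]/u[2]
def tri(obs):
    "obs: list of (pic,uv,state)"
    A=np.zeros((3,3)); b=np.zeros(3)
    for p,uv,s in obs:
        T=extr(p,s); d=T[:3,:3]@np.linalg.inv(K(p))@[uv[0],uv[1],1]; d/=np.linalg.norm(d); P=np.eye(3)-np.outer(d,d); A+=P; b+=P@T[:3,3]
    return np.linalg.solve(A,b)
def save(p,n,crop=None,sc=1):
    f=p["frame"][...,::-1]
    if crop: x,y,w,h=crop; f=f[y:y+h,x:x+w]
    cv2.imwrite("pics/"+n,cv2.resize(f,None,fx=sc,fy=sc,interpolation=cv2.INTER_CUBIC))
E
python3 - <<'E'
from h import *
s=r.get_state(); print(s["tcp_pos"],s["eef_rot"],s["finger_gap"],r.pinch_z,s["clock"])
P={n:r.camera(n) for n in ("scene","top","wrist")}
Z=dict(clip_center=.070,rail_top=.07,wide_card_edge=.11,narrow_card_edge=.11,jaw_a_lip=.04)
for l in Z:
    obs=[]
    for n in P:
        m=r.mark_of(l,P[n])
        for k in m[:2]: print(l,n,np.round(k["point"]),round(k["score"],2),np.round(onz(P[n],k["point"],Z[l],s),3))
        if m and n!="wrist": obs.append((P[n],m[0]["point"],s))
    if len(obs)>1: print(' tri',tri(obs).round(3))
print({n:extr(P[n],s)[:3,3].round(2) for n in P}, s["joint_pos"])
both=np.hstack([P["scene"]["frame"],P["top"]["frame"]])[...,::-1]
cv2.imwrite("pics/a.png",P["scene"]["frame"][...,::-1]); cv2.imwrite("pics/b.png",P["top"]["frame"][...,::-1])
E
```

```text
[ 0.25111871 -0.57159884  0.19169968] [-9.62876851e-04  9.78676281e-01  2.05406436e-01 -7.26063157e-05] 0.9984690143812851 0.0187 0.0
clip_center scene [297. 153.] 0.73 [0.478 0.016 0.07 ]
clip_center top [180. 211.] 0.66 [0.483 0.018 0.07 ]
 tri [0.48  0.016 0.071]
rail_top scene [297. 154.] 0.97 [0.481 0.012 0.07 ]
rail_top top [186. 212.] 0.61 [0.482 0.006 0.07 ]
 tri [0.482 0.005 0.075]
wide_card_edge scene [267. 201.] 0.94 [ 0.48  -0.214  0.11 ]
wide_card_edge top [281. 205.] 0.89 [ 0.492 -0.204  0.11 ]
 tri [ 0.486 -0.208  0.108]
narrow_card_edge scene [245. 279.] 0.86 [ 0.509 -0.42   0.11 ]
narrow_card_edge top [385. 196.] 0.94 [ 0.515 -0.42   0.11 ]
 tri [ 0.512 -0.421  0.113]
jaw_a_lip scene [295. 168.] 0.73 [ 0.479 -0.002  0.04 ]
jaw_a_lip top [189. 218.] 0.49 [0.471 0.005 0.04 ]
 tri [0.474 0.009 0.03 ]
{'scene': array([ 0.74, -0.98,  0.81]), 'top': array([ 0.36, -0.22,  0.94]), 'wrist': array([ 0.33, -0.54,  0.37])} [-1.28309028e+00  2.21229762e-01  1.52760614e+00  1.09136474e-05
  1.39468794e+00 -1.26054035e-01]
```

View pics/a.png

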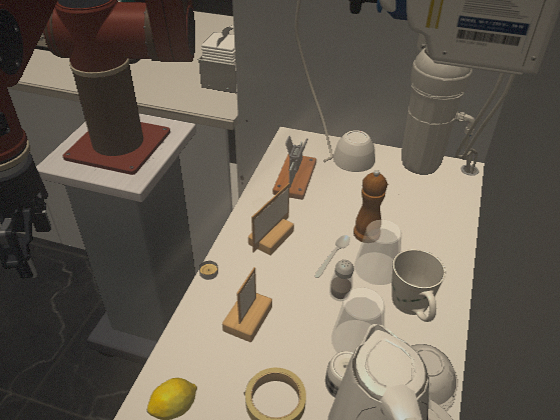

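View pics/b.png

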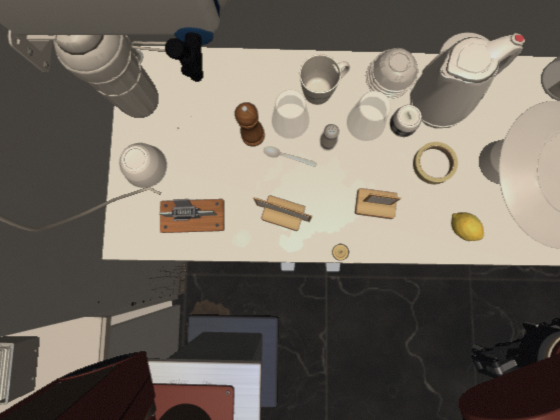

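The scene view shows the clip on its rail at about (297,153), next to the wide card at (267,201) and the narrow card at (245,279). The top view shows the same order: rail (186,212), wide card (281,205) and narrow card (385,196). The triangulated heights match the given ones, so I'll move above the clip.

```bash
python3 -m crank '[[0,446,-446,-10,-13.3],[0,446,-446,-10,-13.3],[0,446,-446,-10,-13.3],[0,446,-446,-10,-13.3],[0,446,-446,-10,-13.3],[0,446,-446,-10,-13.3],[0,446,-446,-10,-13.3],[0,446,-446,-10,-13.3]]' 40
python3 - <<'E'
from h import *
s=r.get_state(); T=toolT(s); d=np.array([.48,.016,.2])-T[:3,3]
a=np.arctan2(T[1,1],T[0,1]); print("tool-frame mm",(T[:3,:3].T@d*1000).round(1),"turn units",np.degrees(a)/5, s["clock"])
E
```

```text
clock: 1.57
tcp_pos: [0.3726, -0.2599, 0.1984]
eef_rot: [0.0, 0.759, 0.652, 0.0]
wrist_force: [1.2, 0.3, -0.3]
finger_gap: 1.004
tool-frame mm [289.   64.5  -1.7] turn units -1.7343100577543027 1.5667
```

```bash
python3 -m crank '[[0,289,64,-2,-1.7],[0,289,64,-2,-1.7],[0,289,64,-2,-1.7],[0,289,64,-2,-1.7],[0,289,64,-2,-1.7],[0,289,64,-2,-1.7],[0,289,64,-2,-1.7],[0,289,64,-2,-1.7]]'
python3 - <<'E'
from h import *
s=r.get_state(); p=r.camera("wrist"); print(s["tcp_pos"],s["eef_rot"],extr(p,s).round(3))
for l,z in dict(clip_center=.072,rail_top=.07,jaw_a_lip=.041,jaw_b_lip=.041).items():
    for k in r.mark_of(l,p)[:2]: print(l,np.round(k["point"]),round(k["score"],2),onz(p,k["point"],z,s).round(4))
for k in r.recognise("clip",p)[:1]: print(k)
save(p,"c.png")
t=r.camera("top"); 
E
```

```text
clock: 2.23
tcp_pos: [0.4821, 0.0197, 0.2005]
eef_rot: [-0.0, 0.708, 0.706, 0.002]
wrist_force: [-0.2, 0.4, -0.2]
finger_gap: 0.997
[0.48213351 0.01968816 0.20054653] [-3.12780971e-04  7.08206894e-01  7.06003131e-01  1.57361588e-03] [[ 1.    -0.004  0.002  0.482]
 [-0.003 -0.945 -0.326  0.103]
 [ 0.003  0.326 -0.945  0.384]
 [ 0.     0.     0.     1.   ]]
clip_center [273. 198.] 0.98 [0.4806 0.0047 0.072 ]
jaw_a_lip [273. 186.] 0.87 [0.4806 0.007  0.041 ]
jaw_a_lip [280. 333.] 0.45 [ 0.488  -0.1766  0.041 ]
jaw_b_lip [271. 189.] 0.75 [0.4784 0.0039 0.041 ]
{'box': [243.2, 161.7, 57.7, 67.9], 'score': 0.91}
```

View pics/c.png

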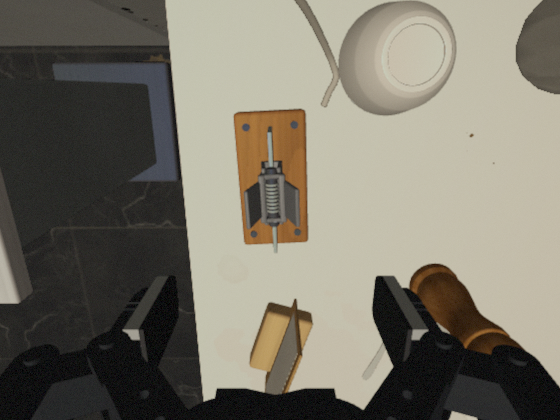

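The wrist view shows the clip on the rail at (272,195). The rail runs from (269,128) to (276,252), and the foot corners are at (236,112), (304,110), (308,240) and (245,243). I'll check the sizes and yaw from these.

```bash
python3 - <<'E'
from h import *
s=r.get_state(); p=r.camera("wrist")
c=[onz(p,u,.018,s)[:2] for u in [(236,112),(304,110),(308,240),(245,243)]]; c=np.array(c)
print(c.round(4), "len",np.linalg.norm(c[0]-c[3]),np.linalg.norm(c[1]-c[2]),"w",np.linalg.norm(c[0]-c[1]),"mean",c.mean(0))
e=[onz(p,u,.07,s)[:2] for u in [(269,128),(276,252)]]; print("rail",e,np.linalg.norm(e[0]-e[1]),np.mean(e,0))
d=(c[0]-c[3]+c[1]-c[2]); print("yaw foot",np.degrees(np.arctan2(-d[0],d[1])),"rail",np.degrees(np.arctan2(-(e[0]-e[1])[0],(e[0]-e[1])[1])))
print("plate corners z.105",[onz(p,u,.106,s)[:2].round(4) for u in [(247,190),(247,227),(299,190),(299,227)]], "pin ends",[onz(p,u,.075,s)[:2].round(4) for u in [(271,166),(272,228)]])
save(p,"d.png",(225,100,100,160),3.7)
E
```

```text
[[ 0.4418  0.0724]
 [ 0.5114  0.0736]
 [ 0.5185 -0.0722]
 [ 0.4452 -0.0752]] len 0.14763212306427942 0.14597882443019003 w 0.0696729613678386 mean [ 4.79233296e-01 -3.32626083e-04]
rail [array([0.47624913, 0.06166908]), array([ 0.48127444, -0.06113722])] 0.12290908040777378 [4.78761785e-01 2.65931016e-04]
yaw foot 2.047018000448899 rail 2.3432684810502202
plate corners z.105 [array([0.4576, 0.0149]), array([ 0.4563, -0.0186]), array([0.5012, 0.0144]), array([ 0.5016, -0.0192])] pin ends [array([0.4776, 0.0283]), array([ 0.4777, -0.0328])]
```

View pics/d.png

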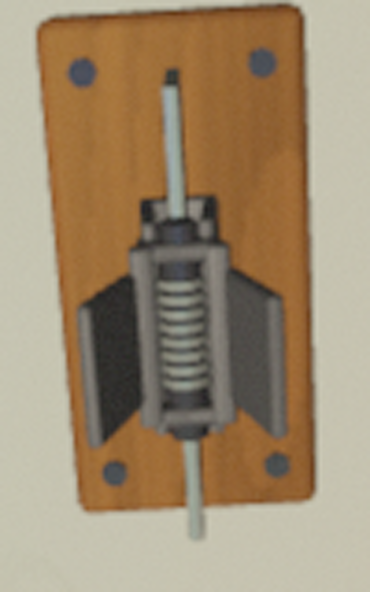

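```bash
python3 -m crank '[[0,-15,-2,0,-0.5],[0,-15,-2,40,-0.5],[0,-15,-2,70,-0.5],[0,-15,-2,95,-0.5],[0,-15,-2,110,-0.5],[0,-15,-2,118,-0.5],[0,-15,-2,118,-0.5]]'
python3 - <<'E'
from h import *
s=r.get_state(); p=r.camera("wrist"); print(s["tcp_pos"],s["eef_rot"])
for l,z in dict(clip_center=.072).items():
    for k in r.mark_of(l,p)[:2]: print(l,np.round(k["point"]),round(k["score"],2),onz(p,k["point"],z,s).round(4))
save(p,"e.png",(100,120,360,300),2)
E
```

```text
clock: 3.22
tcp_pos: [0.4769, -0.0019, 0.0803]
eef_rot: [-0.001, 0.695, 0.719, -0.001]
wrist_force: [0.3, 0.0, 0.3]
finger_gap: 1.003
[ 0.47694206 -0.00187747  0.08026259] [-0.00147111  0.69522806  0.71878696 -0.00103646]
clip_center [278. 224.] 0.91 [0.4791 0.0045 0.072 ]
```

View pics/e.png

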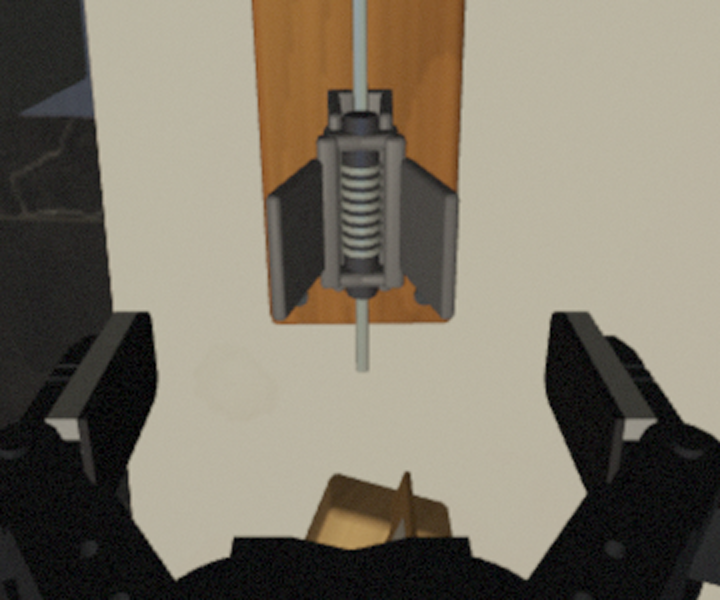

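```bash
python3 - <<'E'
from h import *
s=r.get_state(); p=r.camera("wrist"); print(s["tcp_pos"],s["clock"])
T=toolT(s)
for z in (-.013,-.05):
  for y in (-.0425,.0425):
    for x in (-.011,.011):
      print(x,y,z,((proj(p,(T@[x,y,z,1])[:3],s)-[100,120])*2).round())
for X in [(.454,-.012,.107),(.454,.022,.107),(.504,-.012,.107),(.504,.022,.107)]: print("plate",X,((proj(p,X,s)-[100,120])*2).round())
for u in [(272,318),(268,192),(452,318),(456,192)]: print(u,onz(p,np.array(u)/2+[100,120],.107,s).round(4))
t=r.camera("top")
save(t,"f.png",(130,160,160,110),5)
E
```

```text
[ 0.47910864 -0.00186134  0.08289784] 3.3167
-0.011 -0.0425 -0.013 [196. 294.]
0.011 -0.0425 -0.013 [190. 221.]
-0.011 0.0425 -0.013 [501. 294.]
0.011 0.0425 -0.013 [507. 221.]
-0.011 -0.0425 -0.05 [162. 374.]
0.011 -0.0425 -0.05 [152. 288.]
-0.011 0.0425 -0.05 [535. 374.]
0.011 0.0425 -0.05 [543. 288.]
plate (0.454, -0.012, 0.107) [251. 309.]
plate (0.454, 0.022, 0.107) [250. 188.]
plate (0.504, -0.012, 0.107) [441. 315.]
plate (0.504, 0.022, 0.107) [452. 194.]
(272, 318) [ 0.4594 -0.0144  0.107 ]
(268, 192) [0.4585 0.0211 0.107 ]
(452, 318) [ 0.5069 -0.0129  0.107 ]
(456, 192) [0.5049 0.0226 0.107 ]
```

View pics/f.png

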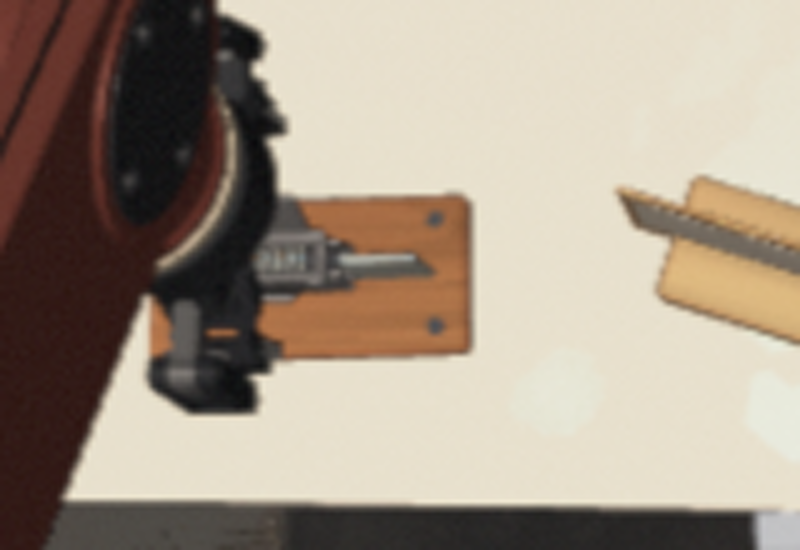

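```bash
python3 - <<'E'
from h import *
s=r.get_state(); p=r.camera("scene"); t=r.camera("top"); w=r.camera("wrist"); T=toolT(s)
print(np.array(w["tool_from_camera"]).round(4), K(w)[0,0])
x0,y0=250,90
for n,(q,o,k) in dict(scene=(p,(x0,y0),7),top=(t,(130,160),5)).items():
  for z in (0,-.013,-.05,-.073):
    print(n,z,[((proj(q,(T@[x,y,z,1])[:3])-o)*k).round().tolist() for y in (-.0425,.0425) for x in (-.011,.011)])
save(p,"g.png",(x0,y0,110,85),7)
E
```

```text
[[ 1.000e-04 -9.445e-01 -3.285e-01  8.370e-02]
 [ 1.000e+00 -2.000e-04  1.000e-03  3.000e-04]
 [-1.000e-03 -3.285e-01  9.445e-01 -1.832e-01]
 [ 0.000e+00  0.000e+00  0.000e+00  1.000e+00]] 344.2219404070815
scene 0 [[186.0, 436.0], [204.0, 399.0], [437.0, 477.0], [452.0, 440.0]]
scene -0.013 [[186.0, 403.0], [204.0, 367.0], [439.0, 445.0], [454.0, 407.0]]
scene -0.05 [[187.0, 309.0], [205.0, 273.0], [445.0, 350.0], [460.0, 313.0]]
scene -0.073 [[187.0, 248.0], [205.0, 212.0], [448.0, 289.0], [463.0, 252.0]]
top 0 [[311.0, 356.0], [260.0, 357.0], [313.0, 161.0], [263.0, 163.0]]
top -0.013 [[304.0, 353.0], [252.0, 354.0], [306.0, 156.0], [255.0, 157.0]]
top -0.05 [[282.0, 345.0], [228.0, 346.0], [284.0, 139.0], [231.0, 140.0]]
top -0.073 [[267.0, 339.0], [212.0, 341.0], [270.0, 128.0], [216.0, 129.0]]
```

View pics/g.png

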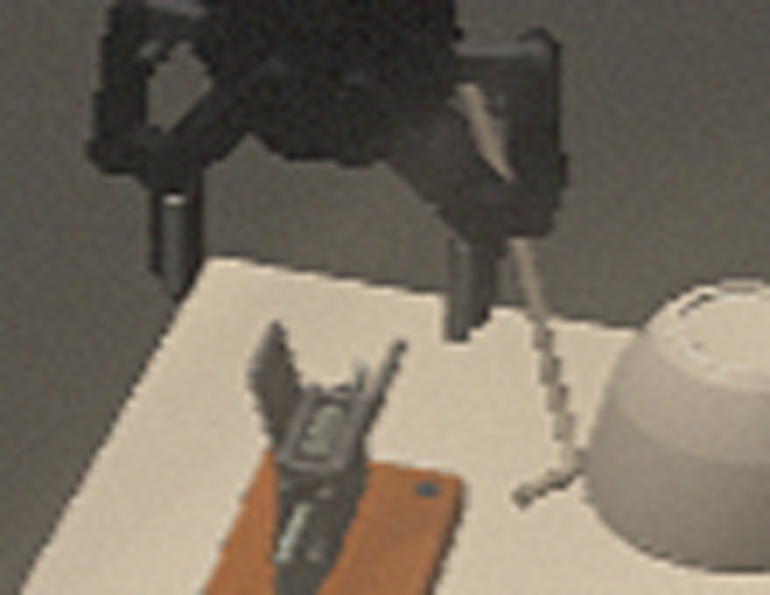

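The scene view shows the open fingertips at (180,300) and (460,340) in the crop. Plate tops are at (275,325) and (400,345), so the tips are still above the clip. All three cameras put the open tips about 50 mm behind the reported TCP, while the given figure is 13 mm. I'll back up and measure the tips at the closures I'll use.

```bash
python3 -m crank '[[0.4,0,0,-30,0],[0.4,0,0,-60,0],[0.4,0,0,-60,0],[0.4,0,0,-60,0],[0.4,0,0,-60,0],[0.4,0,0,-60,0]]'
python3 -c "
from h import *
s=r.get_state();p=r.camera('wrist');q=r.camera('scene');save(p,'w4.png',(130,230,280,190),1.4);save(q,'s4.png',(250,60,110,85),3.5);print(s['tcp_pos'],s['finger_gap'])"
python3 -m crank '[[0.73,0,0,0,0],[0.73,0,0,0,0],[0.73,0,0,0,0],[0.73,0,0,0,0],[0.73,0,0,0,0]]'
python3 - <<'E'
from h import *
s=r.get_state();p=r.camera('wrist');q=r.camera('scene');save(p,'w7.png',(130,230,280,190),1.4);save(q,'s7.png',(250,60,110,85),3.5);print(s['tcp_pos'],s['finger_gap'])
T=toolT(s)
for z in (0,-.02,-.04,-.06):
  for y in (-.0115,.0115): print(z,y,"wrist crop",[((proj(p,(T@[x,y,z,1])[:3],s)-[130,230])*1.4).round().tolist() for x in (-.011,.011)],"scene crop",[((proj(q,(T@[x,y,z,1])[:3])-[250,60])*3.5).round().tolist() for x in (-.011,.011)])
im=lambda n:cv2.imread('pics/'+n)
a=np.hstack([im('w4.png'),im('w7.png')]); b=np.hstack([im('s4.png'),im('s7.png')])
b=cv2.copyMakeBorder(b,0,0,0,a.shape[1]-b.shape[1],cv2.BORDER_CONSTANT) if b.shape[1]<a.shape[1] else b[:,:a.shape[1]]
cv2.imwrite('pics/h.png',np.vstack([a,b])); print(a.shape,b.shape)
E
```

```text
clock: 4.07
tcp_pos: [0.4778, -0.001, 0.141]
eef_rot: [-0.001, 0.695, 0.719, -0.0]
wrist_force: [-0.5, 0.2, -0.2]
finger_gap: 0.602
[ 0.4777542  -0.00104708  0.14104585] 0.6020586691366357
clock: 4.58
tcp_pos: [0.4785, -0.0012, 0.142]
eef_rot: [-0.0, 0.695, 0.719, -0.0]
wrist_force: [-0.1, -0.5, 0.4]
finger_gap: 0.269
[ 0.47853627 -0.00124512  0.14197383] 0.2694557813355333
0 -0.0115 wrist crop [[175.0, 37.0], [174.0, -12.0]] scene crop [[139.0, 255.0], [147.0, 237.0]]
0 0.0115 wrist crop [[229.0, 37.0], [230.0, -12.0]] scene crop [[174.0, 261.0], [182.0, 243.0]]
-0.02 -0.0115 wrist crop [[172.0, 61.0], [171.0, 8.0]] scene crop [[139.0, 229.0], [148.0, 211.0]]
-0.02 0.0115 wrist crop [[232.0, 61.0], [233.0, 8.0]] scene crop [[175.0, 234.0], [183.0, 216.0]]
-0.04 -0.0115 wrist crop [[168.0, 91.0], [167.0, 33.0]] scene crop [[140.0, 201.0], [149.0, 184.0]]
-0.04 0.0115 wrist crop [[235.0, 91.0], [236.0, 33.0]] scene crop [[176.0, 207.0], [184.0, 189.0]]
-0.06 -0.0115 wrist crop [[164.0, 128.0], [162.0, 65.0]] scene crop [[141.0, 174.0], [150.0, 156.0]]
-0.06 0.0115 wrist crop [[239.0, 128.0], [241.0, 65.0]] scene crop [[177.0, 179.0], [185.0, 161.0]]
(266, 784, 3) (298, 784, 3)
```

View pics/h.png

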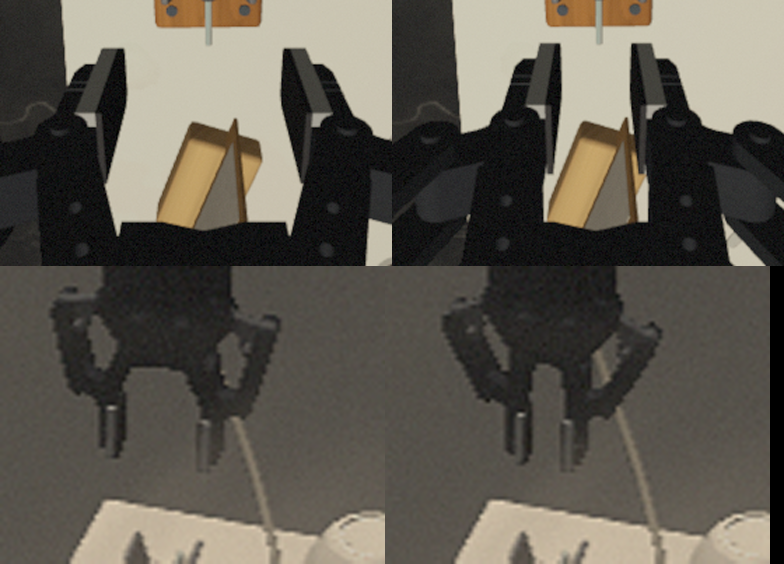

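The wrist crops put the 23 mm-gap tips at (168,44) and (238,44), and the scene crops agree. The real tips therefore sit about 44 mm behind the reported TCP. I'll aim by the tips seen: reported TCP z of about 0.041 puts them at about 0.085.

```bash
python3 -m crank '[[0,6,1.5,0,0],[0,6,1.5,0,0],[0,6,1.5,0,0],[0,6,1.5,10,0],[0,6,1.5,40,0],[0,6,1.5,60,0],[0,6,1.5,60,0]]'
python3 -m crank '[[0,0,0,15,0],[0,0,0,30,0],[0,0,0,40,0],[0,0,0,40,0],[0,0,0,40,0]]' 30
python3 - <<'E'
from h import *
s=r.get_state();p=r.camera('wrist');q=r.camera('scene'); print(s['tcp_pos'],s["wrist_force"])
for k in r.mark_of("clip_center",p)[:1]: print(k,onz(p,k["point"],.072,s).round(4))
a=cv2.resize(p["frame"][120:420,100:460,::-1],(400,333)); b=cv2.resize(q["frame"][90:175,250:360,::-1],(400,309))
cv2.imwrite('pics/i.png',np.hstack([a[:309],b]))
E
```

```text
clock: 5.27
tcp_pos: [0.4758, 0.0054, 0.0771]
eef_rot: [-0.003, 0.695, 0.719, -0.002]
wrist_force: [-1.1, -0.1, -0.6]
finger_gap: 1.001
clock: 5.68
tcp_pos: [0.4796, 0.0048, 0.0421]
eef_rot: [-0.0, 0.695, 0.719, -0.0]
wrist_force: [-0.0, -0.4, 0.4]
finger_gap: 1.001
[0.47964094 0.00482494 0.04211539] [-0.00244898 -0.43922208  0.43006046]
{'point': [274.4, 267.5], 'score': 0.71} [0.4799 0.003  0.072 ]
```

View pics/i.png

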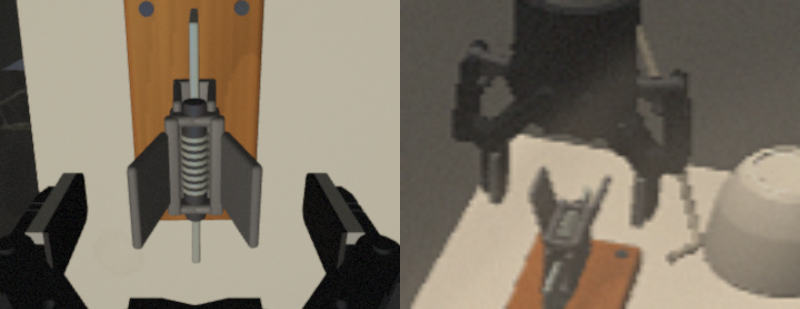

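```bash
python3 - <<'E'
from h import *
s=r.get_state();p=r.camera('wrist');q=r.camera('scene');T=toolT(s)
uv=np.array([[87,175],[303,175]])*.9+[100,120]
from scipy.optimize import least_squares
print("tips (x,z) for half gap:")
for h in (.0425,):
    f=lambda v:np.concatenate([proj(p,(T@[v[0],y,v[1],1])[:3],s)-u for y,u in zip((-h,h),uv)])
    o=least_squares(f,[0,-.05]); print(h,o.x.round(4),o.fun.round(1))
k=400/110
for z in (-.045,-.055):
  print(z,[((proj(q,(T@[x,y,z,1])[:3])-[250,90])*k+[400,0]).round().tolist() for y in (-.0425,.0425) for x in (-.011,0,.011)])
print([((proj(q,X)-[250,90])*k+[400,0]).round().tolist() for X in [(.4545,-.013,.107),(.4545,.021,.107),(.5055,-.013,.107),(.5055,.021,.107)]])
print([(((proj(p,X,s)-[100,120])/.9)).round().tolist() for X in [(.4545,-.013,.107),(.4545,.021,.107),(.5055,-.013,.107),(.5055,.021,.107)]])
E
```

```text
tips (x,z) for half gap:
0.0425 [ 0.0051 -0.0511] [-1.5  0.  -1.5 -0. ]
-0.045 [[501.0, 215.0], [506.0, 206.0], [510.0, 196.0], [631.0, 237.0], [635.0, 227.0], [639.0, 217.0]]
-0.055 [[501.0, 202.0], [506.0, 193.0], [510.0, 183.0], [632.0, 224.0], [636.0, 214.0], [640.0, 204.0]]
[[523.0, 200.0], [538.0, 171.0], [601.0, 214.0], [615.0, 185.0]]
[[123.0, 243.0], [120.0, 164.0], [256.0, 246.0], [265.0, 168.0]]
```

```bash
python3 -m crank '[[0.3,0,0,0,0],[0.45,0,0,0,0],[0.6,0,0,0,0],[0.7,0,0,0,0],[0.8,0,0,0,0],[1,0,0,0,0],[1,0,0,0,0],[1,0,0,0,0]]' 30
python3 -m crank '[[1,0,0,0,0],[1,0,0,0,0]]'
python3 - <<'E'
from h import *
s=r.get_state();p=r.camera('wrist');q=r.camera('scene'); print(s['tcp_pos'],s["wrist_force"],s["finger_gap"]*85)
a=cv2.resize(p["frame"][120:420,100:460,::-1],(400,333)); b=cv2.resize(q["frame"][90:175,250:360,::-1],(400,309))
cv2.imwrite('pics/j.png',np.hstack([a[:309],b]))
E
```

```text
clock: 6.6
tcp_pos: [0.4811, 0.0044, 0.045]
eef_rot: [0.001, 0.694, 0.72, 0.0]
wrist_force: [-7.6, -0.4, 21.1]
finger_gap: 0.268
clock: 6.77
tcp_pos: [0.4811, 0.0044, 0.045]
eef_rot: [0.001, 0.694, 0.72, 0.0]
wrist_force: [-7.7, 0.0, 20.6]
finger_gap: 0.264
[0.48114649 0.00439068 0.04504781] [-7.70009841  0.02780217 20.61521265] 22.413248320633812
```

View pics/j.png

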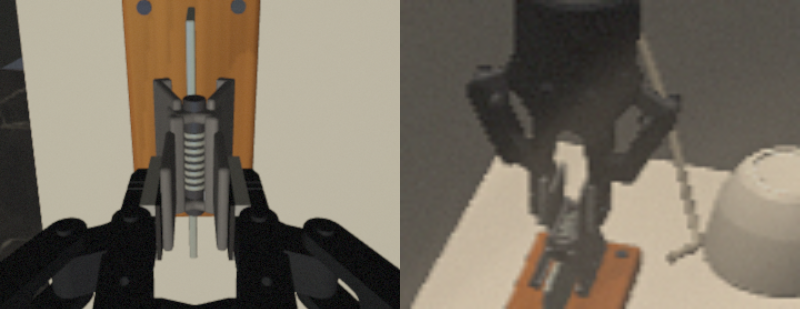

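The view shows both plates upright between the pads with the jaws spread either side of the rail. The gap is 22.4 mm, which is the stop. Next I'll lift, then carry over the wide card for a closer look.

```bash
python3 -m crank '[[1,0,0,-6,0],[1,0,0,-15,0],[1,0,0,-30,0],[1,0,0,-60,0],[1,0,0,-100,0],[1,0,0,-140,0],[1,0,0,-140,0]]'
python3 -m crank '[[1,-30,0,0,0.5],[1,-65,-1,0,1],[1,-100,-1,0,1.5],[1,-135,-2,0,2],[1,-170,-3,0,2.5],[1,-205,-3,0,3],[1,-235,-4,0,3.5],[1,-254,-4,0,3.5]]'
python3 -m crank '[[1,0,0,0,0],[1,0,0,0,0],[1,0,0,0,0]]'
python3 - <<'E'
from h import *
s=r.get_state();p=r.camera('wrist');t=r.camera("top");q=r.camera("scene")
print(s['tcp_pos'],s["eef_rot"],s["finger_gap"],s["clock"])
for n,c in (("w",p),("t",t),("s",q)):
  for l,z in (("wide_card_edge",.11),("narrow_card_edge",.11)):
    for k in r.mark_of(l,c)[:1]: print(n,l,k,onz(c,k["point"],z,s).round(4))
save(p,"k.png",None,1.4)
E
```

```text
clock: 7.45
tcp_pos: [0.4849, 0.0041, 0.1913]
eef_rot: [0.006, 0.695, 0.719, 0.004]
wrist_force: [1.8, -1.0, 0.3]
finger_gap: 0.263
clock: 8.12
tcp_pos: [0.4842, -0.2522, 0.1819]
eef_rot: [0.0, 0.797, 0.604, -0.0]
wrist_force: [0.4, 0.3, -0.9]
finger_gap: 0.267
clock: 8.37
tcp_pos: [0.4845, -0.2484, 0.1817]
eef_rot: [-0.001, 0.796, 0.605, 0.0]
wrist_force: [-0.5, -0.2, -1.0]
finger_gap: 0.264
[ 0.4845475  -0.2484411   0.18172837] [-5.60464075e-04  7.95975951e-01  6.05327982e-01  7.87855039e-05] 0.26360633916647735 8.3667
w wide_card_edge {'point': [263.6, 150.0], 'score': 0.79} [ 0.4878 -0.2078  0.11  ]
t wide_card_edge {'point': [283.7, 207.1], 'score': 0.97} [ 0.4882 -0.2105  0.11  ]
t narrow_card_edge {'point': [383.0, 195.2], 'score': 0.78} [ 0.5155 -0.417   0.11  ]
s wide_card_edge {'point': [267.2, 199.6], 'score': 0.75} [ 0.48   -0.2097  0.11  ]
s narrow_card_edge {'point': [245.7, 279.0], 'score': 0.65} [ 0.5107 -0.4187  0.11  ]
```

View pics/k.png

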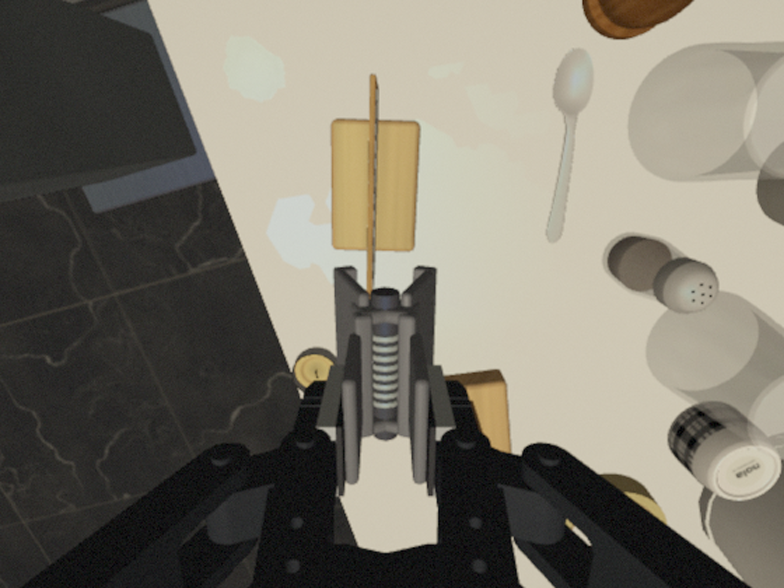

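The view shows the wide card nearly edge-on from (373,75) to (369,292), where the clip hides the rest. Its block corners are at (332,120), (419,121), (414,250) and (333,250).

```bash
python3 - <<'E'
from h import *
s=r.get_state();p=r.camera('wrist'); T=toolT(s)
c=np.array([onz(p,np.array(u)/1.4,.026,s)[:2] for u in [(332,120),(419,121),(414,250),(333,250)]])
print("block",c.mean(0),"L",np.linalg.norm(c[0]-c[3]),np.linalg.norm(c[1]-c[2]),"W",np.linalg.norm(c[0]-c[1]))
d=c[0]-c[3]+c[1]-c[2]; print("block yaw",np.degrees(np.arctan2(-d[0],d[1])))
e=[onz(p,np.array(u)/1.4,.11,s)[:2] for u in [(373,76),(369.5,290)]]; d=e[0]-e[1]; u=d/np.linalg.norm(d)
print("edge",e,"yaw",np.degrees(np.arctan2(-d[0],d[1])),"centre from far end",e[0]-.065*u)
print("tool y angle",np.degrees(np.arctan2(T[1,1],T[0,1])),"TCP",T[:3,3])
# held clip: where is it relative to TCP, pin about 28mm over TCP
for k in r.mark_of("clip_center",p)[:1]: print("clip",k,onz(p,k["point"],T[2,3]+.028,s))
for l in ("jaw_a_lip","jaw_b_lip"):
  for k in r.mark_of(l,p)[:1]: print(l,k)
for g in [(.4878,-.2078,.11),tuple(e[0]-.065*u)+(.11,)]:
  v=T[:3,:3].T@(np.array(g)-T[:3,3])*1000; print("to go tool mm",v.round(1))
E
```

```text
block [ 0.48957921 -0.20790437] L 0.08889075430817836 0.0882637196865651 W 0.05780346060210683
block yaw -16.771964533403334
edge [array([ 0.50808894, -0.14619604]), array([ 0.47597313, -0.25158938])] yaw -16.947203746227675 centre from far end [ 0.48914206 -0.20837334]
tool y angle -15.45667844072089 TCP [ 0.48488512 -0.24879641  0.18219734]
clip {'point': [273.7, 263.1], 'score': 0.66} [ 0.48492497 -0.24898088  0.21019734]
jaw_a_lip {'point': [293.9, 234.6], 'score': 0.96}
jaw_b_lip {'point': [252.6, 238.0], 'score': 0.87}
to go tool mm [40.3 -8.1 72.2]
to go tool mm [40.1 -6.7 72.2]
```

```bash
python3 -m crank '[[1,15,-3,0,0.3],[1,35,-6,0,0.3],[1,40,-6.7,0,0.3],[1,40,-6.7,15,0.3],[1,40,-6.7,30,0.3],[1,40,-6.7,40,0.3],[1,40,-6.7,40,0.3],[1,40,-6.7,40,0.3]]'
python3 -m crank '[[1,0,0,0,0],[1,0,0,0,0]]'
python3 - <<'E'
from h import *
from scipy.optimize import least_squares
s=r.get_state();p=r.camera('wrist');q=r.camera("scene");t=r.camera("top"); T=toolT(s)
print(s['tcp_pos'],"ang",np.degrees(np.arctan2(T[1,1],T[0,1])),s["finger_gap"],s["wrist_force"])
P={"w":p,"s":q,"t":t}; obs={}
for l in ("clip_center","jaw_a_lip","jaw_b_lip","wide_card_edge"):
  obs[l]={}
  for n in P:
    m=r.mark_of(l,P[n])
    if m: obs[l][n]=m[0]["point"]; print(l,n,np.round(m[0]["point"],1),round(m[0]["score"],2))
  o=[(P[n],u,s) for n,u in obs[l].items()]
  if len(o)>1:
    X=tri(o); print("   tri",X.round(4),"tool",((np.linalg.inv(T)@[*X,1])[:3]*1000).round(1))
u=[obs["jaw_a_lip"].get("w"),obs["jaw_b_lip"].get("w")]
if all(x is not None for x in u):
  u=sorted(u); f=lambda v:np.concatenate([proj(p,(T@[v[0],v[1]+y,v[2],1])[:3],s)-a for y,a in zip((-.0115,.0115),u)])
  o=least_squares(f,[0,0,0]); print("lips tool",o.x.round(4),o.fun.round(1))
a=cv2.resize(p["frame"][80:350,100:460,::-1],(400,300)); b=cv2.resize(q["frame"][150:240,210:330,::-1],(400,300))
cv2.imwrite('pics/l.png',np.hstack([a,b]))
E
```

```text
clock: 9.68
tcp_pos: [0.4885, -0.2088, 0.1416]
eef_rot: [-0.001, 0.804, 0.595, -0.0]
wrist_force: [0.4, 0.5, -1.1]
finger_gap: 0.269
clock: 9.85
tcp_pos: [0.4896, -0.2094, 0.1431]
eef_rot: [0.001, 0.804, 0.595, 0.0]
wrist_force: [-0.4, 1.1, -0.6]
finger_gap: 0.268
[ 0.48960217 -0.20944194  0.14313549] ang -17.008101537048553 0.2680322998509917 [-0.43940974  1.13152167 -0.57859481]
clip_center s [275.  173.2] 0.64
clip_center t [382.9 197.5] 0.53
   tri [ 0.5095 -0.3625  0.2928] tool [-140.6   64.  -149.5]
jaw_a_lip w [293.2 234.3] 0.92
jaw_a_lip s [277.  191.7] 0.86
jaw_a_lip t [384.4 191.4] 0.21
   tri [ 0.5095 -0.2949  0.1826] tool [-75.9  44.1 -39.4]
jaw_b_lip w [256.8 238.5] 0.67
jaw_b_lip s [269.4 186.7] 0.48
jaw_b_lip t [384.8 195.8] 0.68
   tri [ 0.4949 -0.291   0.1922] tool [-76.4  29.  -49. ]
wide_card_edge s [268.6 199.8] 0.81
lips tool [-0.0051  0.0008  0.0162] [-0.  -2.1  0.   2.1]
```

View pics/l.png

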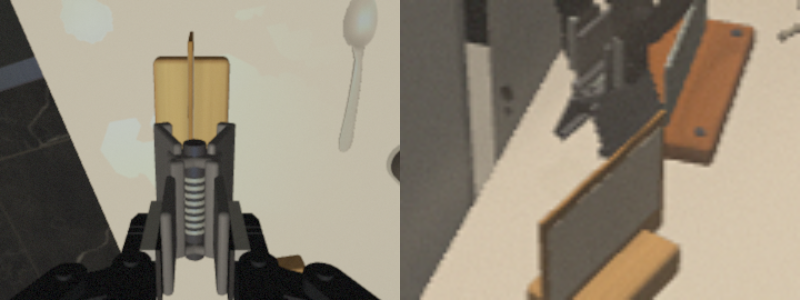

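The wrist half shows the clip centred over the card line, with the card far end at (191,35) and the jaws at columns 155–235. The scene half shows the jaws hanging above the card's top edge. The top camera's clip marks landed on the narrow card, so I'll drop those and triangulate from wrist and scene only.

```bash
python3 - <<'E'
from h import *
s=r.get_state();p=r.camera('wrist');q=r.camera("scene"); T=toolT(s); print(s["tcp_pos"])
Q=[]
for l in ("jaw_a_lip","jaw_b_lip"):
  a=r.mark_of(l,p)[:1];b=r.mark_of(l,q)[:1]; print(l,a,b)
  if a and b: X=tri([(p,a[0]["point"],s),(q,b[0]["point"],s)]);Q.append(X);print(X.round(4),((np.linalg.inv(T)@[*X,1])[:3]*1000).round(1), proj(p,X,s)-a[0]["point"],proj(q,X)-b[0]["point"])
print("scene proj card centre",proj(q,(.489,-.2083,.11)),"ends",[proj(q,np.array([.489,-.2083,.11])+k*.065*np.array([.291,.957,0])) for k in (-1,1)])
for z in (-.002,.003,.008): print("lip mid at tool z",z,"scene",proj(q,(T@[0,0,z,1])[:3]),[proj(q,(T@[x,y,z,1])[:3]).round(1).tolist() for x in(-.028,.028) for y in (-.0115,.0115)], "wrist",[proj(p,(T@[0.028,y,z,1])[:3],s).round(1).tolist() for y in (-.0115,.0115)])
cv2.imwrite('pics/m.png',cv2.resize(q["frame"][150:230,230:310,::-1],(600,600),interpolation=cv2.INTER_CUBIC))
E
```

```text
[ 0.48896435 -0.20881993  0.142035  ]
jaw_a_lip [{'point': [292.1, 234.1], 'score': 0.82}] [{'point': [274.3, 191.4], 'score': 0.65}]
[ 0.4977 -0.2114  0.1367] [0.1 9.1 5.3] [-3.26308045  1.77546917] [1.10823915 0.2271189 ]
jaw_b_lip [{'point': [254.9, 237.5], 'score': 0.74}] [{'point': [270.3, 186.0], 'score': 0.64}]
[ 0.4818 -0.2037  0.142 ] [ 2.8 -8.4 -0. ] [ 4.31161872 -2.20326757] [-1.35320172 -0.42515383]
scene proj card centre [271.69580048 200.08123906] ends [array([252.3709898 , 218.13932134]), array([289.6137826 , 183.33776866])]
lip mid at tool z -0.002 scene [271.60243295 187.07892095] [[258.4, 192.4], [268.1, 196.8], [274.9, 177.7], [284.5, 181.9]] wrist [[252.7, 194.8], [294.4, 194.8]]
lip mid at tool z 0.003 scene [271.60173546 189.04738695] [[258.5, 194.4], [268.1, 198.8], [274.9, 179.7], [284.4, 183.8]] wrist [[253.2, 192.2], [294.0, 192.1]]
lip mid at tool z 0.008 scene [271.60104234 191.00351545] [[258.5, 196.4], [268.2, 200.8], [274.9, 181.6], [284.4, 185.8]] wrist [[253.7, 189.7], [293.5, 189.7]]
```

```bash
python3 -m crank '[[1,0,0,10,0],[1,0,0,20,0],[1,0,0,30,0],[1,0,0,38,0],[1,0,0,43,0],[1,0,0,45,0],[1,0,0,45,0],[1,0,0,45,0]]'
python3 -m crank '[[1,0,0,0,0],[1,0,0,0,0],[1,0,0,0,0],[1,0,0,0,0]]'
python3 - <<'E'
from h import *
z=[]
for i in range(4):
  s=r.get_state();z.append(s["tcp_pos"]); q=r.camera("scene")
print(np.mean(z,0).round(4),s["finger_gap"],s["wrist_force"])
s=r.get_state();p=r.camera('wrist'); T=toolT(s)
for l in ("jaw_a_lip","jaw_b_lip","clip_center","wide_card_edge"):
  a=r.mark_of(l,p)[:1];b=r.mark_of(l,q)[:1]; print(l,[(x[0]["point"],round(x[0]["score"],2)) if x else None for x in (a,b)])
  if a and b: X=tri([(p,a[0]["point"],s),(q,b[0]["point"],s)]);print(X.round(4))
a=cv2.resize(p["frame"][80:350,100:460,::-1],(400,300)); b=cv2.resize(q["frame"][160:235,235:310,::-1],(400,400),interpolation=cv2.INTER_CUBIC)
cv2.imwrite('pics/n.png',np.hstack([cv2.copyMakeBorder(a,0,100,0,0,cv2.BORDER_CONSTANT),b]))
E
```

```text
clock: 11.57
tcp_pos: [0.4891, -0.2089, 0.0972]
eef_rot: [0.0, 0.804, 0.595, 0.0]
wrist_force: [-0.7, 0.0, -0.3]
finger_gap: 0.269
clock: 11.9
tcp_pos: [0.4892, -0.209, 0.0975]
eef_rot: [0.0, 0.804, 0.595, 0.0]
wrist_force: [0.1, 0.2, -0.7]
finger_gap: 0.266
[ 0.4891 -0.2089  0.0973] 0.26531372443201834 [-0.0067943  -1.02278828 -0.15330215]
jaw_a_lip [([294.2, 232.6], 0.59), ([275.2, 208.0], 0.89)]
[ 0.4993 -0.2104  0.0929]
jaw_b_lip [([255.6, 238.9], 0.8), ([269.5, 202.8], 0.59)]
[ 0.4812 -0.2045  0.0983]
clip_center [([274.8, 260.0], 0.95), ([276.4, 191.8], 0.98)]
[ 0.4942 -0.204   0.1307]
wide_card_edge [None, ([268.4, 201.4], 0.94)]
```

```bash
python3 - <<'E'
from h import *
from scipy.optimize import least_squares
G={"clip_center":(0,0,0),"jaw_a_lip":(0,.0115,.0288),"jaw_b_lip":(0,-.0115,.0288)}
O=[]
for i in range(4):
  s=r.get_state();p=r.camera('wrist');q=r.camera("scene")
  for n,c in(("w",p),("s",q)):
    for l in G:
      m=r.mark_of(l,c)[:1]
      if m: O.append((n,c,s,l,m[0]["point"],m[0]["score"]))
T=toolT(s); T[:3,3]=[.4891,-.2089,.0973]
def fit(sel):
  o=[a for a in O if sel(a)]
  f=lambda v:np.concatenate([(proj(c,(T@[*(np.array(G[l])+v),1])[:3],{**s_,"tcp_pos":T[:3,3]})-u)  for n,c,s_,l,u,_ in o])
  x=least_squares(f,[0,0,-.028],loss="soft_l1").x; return x.round(4), "pin z",(T@[*x,1])[:3].round(4), np.abs(f(x)).mean().round(2)
print("all",fit(lambda a:1)); print("wrist",fit(lambda a:a[0]=="w")); print("scene",fit(lambda a:a[0]=="s"))
for l in G: print(l,[(n,np.mean([a[4] for a in O if a[3]==l and a[0]==n],0).round(1)) for n in "ws"])
v=np.array([0,0,-.0282]); print("expected",[(l,[proj(c,(T@[*(np.array(G[l])+v),1])[:3],s).round(1).tolist() for c in (p,q)]) for l in G])
E
```

```text
all (array([ 0.0017,  0.0011, -0.0276]), 'pin z', array([ 0.4906, -0.2076,  0.1249]), np.float64(1.44))
wrist (array([ 0.0016,  0.001 , -0.0274]), 'pin z', array([ 0.4906, -0.2077,  0.1247]), np.float64(1.44))
scene (array([-0.1141,  0.0823, -0.1507]), 'pin z', array([ 0.5344, -0.3421,  0.248 ]), np.float64(1.22))
clip_center [('w', array([275.2, 261.1])), ('s', array([273.1, 191.5]))]
jaw_a_lip [('w', array([294.2, 235.2])), ('s', array([276.8, 208.7]))]
jaw_b_lip [('w', array([256.7, 235.8])), ('s', array([268.8, 203.6]))]
expected [('clip_center', [[273.7, 263.3], [271.7, 194.4]]), ('jaw_a_lip', [[293.5, 239.5], [276.3, 207.4]]), ('jaw_b_lip', [[254.1, 239.5], [267.0, 203.1]])]
```

```bash
python3 -m crank '[[1,0,-1,1,0],[1,0,-1,1,0],[1,0,-1,1,0],[1,0,-1,1,0],[1,0,-1,1,0],[1,0,-1,1,0]]'
python3 - <<'E'
from h import *
q=r.camera("scene")
for l in ("wide_card_edge","narrow_card_edge"): print(l,r.mark_of(l,q)[:1])
s=r.get_state(); print(s["tcp_pos"],s["finger_gap"],s["wrist_force"],s["clock"]); print(r.job_done())
E
```

```text
clock: 14.65
tcp_pos: [0.4881, -0.2086, 0.0961]
eef_rot: [0.0, 0.804, 0.595, 0.0]
wrist_force: [0.5, 0.5, -2.1]
finger_gap: 0.264
wide_card_edge [{'point': [270.4, 199.7], 'score': 0.89}]
narrow_card_edge [{'point': [246.5, 280.4], 'score': 0.78}]
[ 0.4880643  -0.20857053  0.09611491] 0.26792125525743965 [ 0.38097847  0.20276619 -0.30986917] 14.8
the job is handed in; nothing more can be done
None
```

The clip came off the rail and is now held squeezed open over the middle of the wider card, with a jaw on each side. I handed the job in at 14.8 s.

**Last checks**
- **Squeeze:** the finger gap reads about 22.5 mm, which is the clip's stop, at 30 N grip.
- **Contact:** wrist force is under 1 N, so nothing appears to be pressing on the card.
- **Lip depth:** a combined wrist and scene fit put the lips 13.9 mm below the card edge. I then lowered the clip another 1 mm, to about 15 mm. My estimate is good to about 2–3 mm.
- **Centring:** the clip is within about 1–2 mm of the card's middle and parallel to it within about 1°.
- **Card stands:** the edge marks for both cards stayed within 2 pixels of where they were at the start.

**What disagreed**
- **Fingertips:** all cameras showed the real fingertips about 45–50 mm behind the reported TCP, more than the description allows. I positioned the grasp by the images instead.
- **Clip centre:** one two-camera reading put it about 5 mm higher than the combined fit, and a fit from the scene camera alone did not converge. I left both out.
- **Top camera:** its clip marks landed on the narrow card once the arm was over the wide card, so I ignored them.
- **No final look:** I had used all 12 picture views, so the final position was checked by numbers only.

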